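# Show the damaged turbine wheel

## Robot

A 6-joint arm with a two-finger parallel gripper is mounted at the origin on the work surface. World frame = base frame: x ahead of the robot, y to its left, z up, the work surface at z = 0. Lengths are in m, angles in rad, forces in N, time in s.
With the tool pointing down it reaches from about 0.35 to 0.725 m from the base axis. Payload 6 kg.
Tool frame: the origin (TCP) lies on the centre line of the jaws, within the pads' length; the fingertips stand 11 mm ahead of it and the grasp point (between the pads) lies 8 mm behind it (ctrl.tips_ahead is the z of the fingertips in the tool frame, in m); z points along the fingers, y is the line along which they close (so a half turn about z gives the same grasp; the last joint's range is limited). The gripper opens to 85 mm and grips with 20 to 120 N. Pads are 22 mm wide; open, the fingers measure 114 mm over their backs; the gripper's body (76 mm by 85 mm) begins 54 mm behind the grasp point. The pads swing forward as they close: fully open they stand 13 mm farther back than shut.
Start: joints at [-0.788, 0.04, 0.085, 0, -1.615, -0.334], TCP at [0.26, -0.541, 0.242] pointing down, gripper open.
Joint ranges: [-2.56, 2.56], [-1.29, 2.01], [-1.08, 1.49], [-3.29, 1.98], [-2.81, -0.18], [-2.99, 2.99]. Speed limits (rad/s): [2.57, 2.57, 3.01, 3.14, 3.14, 3.14].

## Interface

Orientations are given as a rotation vector (axis times angle).
In Python, from bench import ctrl gives the robot as it stands.
- The arm moves only by the shell command python3 -m handwheel 'ROWS'. ROWS is JSON, a list of rows, each an object of numbers: "tx", "ty", "tz": the shift along the tool's x, y, z in cm; "rx", "ry", "rz": the turn, a rotation vector about the tool's x, y, z in rad; "jaw": the closure in counts, from 0 (fully open) to 255 (shut). A call has 1 to 12 rows; each row shifts and turns the commanded pose from where the row before left it, along the tool's axes as they then stand; what a row does not reach is not made up. A row lasts 1/8 s, in which the tool goes at most 62.5 mm and 10.7 degrees, less where a joint would pass 70% of its speed; a pose out of reach is approached as far as the arm can. A call is refused whole if a number of a shift passes 6.25 or a number of a turn 0.188, either way. A call with a gripper value outside its range is refused whole. The fingers move at their own pace and stop on an object; the grip force is fixed at half the most. Time passes only in rows, so rows that do not move let the fingers close. It gives the time, the measured TCP pose, the force, the opening and the grip force at its end, in the units of the state.
- ctrl.get_state(): the state, without advancing time (a new reading comes with each control period).
- ctrl.grab_frame(name): name is "scene" or "top" or "wrist"; returns a dict with "pixels" (420x560x3 uint8, red, green, blue), "z_map" (420x560 float32, m along the optical axis (not along the pixel's ray), 0 where there is no reading), "K" (3x3 intrinsics, pixels), "rvec" (rotation vector, rad) and "tvec" (3), from world to camera coordinates, as OpenCV has them; the wrist camera has in their place "tool_from_camera" (4x4, takes a point from camera to tool coordinates, whose origin is the TCP and whose axes are the flange's). Camera axes: x right, y down, z forward; pixel columns grow to the right and rows downward; lengths in m; the calibration is good to about 2 mm. The wrist camera is an equidistant fisheye: a pixel r from the principal point sees the ray r / f radians off the axis. A picture is of the moment at which its call begins: read the wrist's pose just before it.
- ctrl.close_job(): hands the job in; it is judged then, once.
The state is a dict: "time_s": time; "qpos": joint angles; "qvel": joint speeds; "tau": joint torques, N m; "eef_pos": TCP position; "tcp_rot": TCP orientation; "wrist_force": force on the tool from outside, world axes, zero at the start; "torque": the same for the moment, N m; "grip_width": finger opening in m; "finger_force": force on a finger pad.
Only numpy, scipy, OpenCV 4.12 (cv2) and the standard library are available. Lean on these libraries where they do the work, as an engineer would, in place of code of your own. Each camera call takes 0.05 s, during which the arm holds its last target. There are 200 camera calls.

## Task

One of the four turbine wheels in the rack has three neighbouring blades missing: point at it from above, holding the fingertips still a couple of centimetres over its nose nut for two seconds, and do not point at any of the other wheels. Then push the big key on the console all the way in to confirm, leaving the two small keys out, and draw back. Touch none of the wheels, and leave the can, the screwdriver and the weight alone.

Things in the scene. Friction and masses are not known exactly. Their poses are not given: they have to be found in the camera images.
- damaged_wheel: the wheel to point at: bare metal, 90 mm across the blade tips, five blades and a bare gap of half the turn where three are missing (whole wheels have eight, evenly spaced). Stands loose in the rack, shaft down, nose nut up. Origin: foot of its 10 mm shaft, 16 mm above the table; z up. Above the origin: disc underside 44 mm, blades 46 to 79 mm, top of the 14 mm wide nut 87 mm
- damaged_wheel_nut (a point): centre of the top of the damaged wheel's nose nut, the wheel's highest point, 103 mm above the table; z up
- rack: fixed black plastic block, 210 x 210 x 50 mm, with four wheels standing in holes at x, y = +-52.5 mm in its frame, one per hole, in any order. Origin: centre of its underside, on the table
- wheel_a: a whole turbine wheel with all eight blades, one of three alike, made and standing just as the damaged one; a bystander
- wheel_a_nut (a point): centre of the top of that wheel's nose nut, 103 mm above the table; z up
- wheel_b: a whole turbine wheel with all eight blades, one of three alike, made and standing just as the damaged one; a bystander
- wheel_b_nut (a point): centre of the top of that wheel's nose nut, 103 mm above the table; z up
- wheel_c: a whole turbine wheel with all eight blades, one of three alike, made and standing just as the damaged one; a bystander
- wheel_c_nut (a point): centre of the top of that wheel's nose nut, 103 mm above the table; z up
- console: fixed blue console, 215 x 240 mm; its aluminium panel rises at 15 degrees from 45 mm high at the edge near the robot to 99 mm at the back. A display in the upper part, three round grey keys in a row across the lower part. Origin on the table, 100 mm behind the front edge; its -x side faces the robot
- confirm_key (a joint): travel of the big key in m: 0 out (the start), 0.008 fully in. No spring: it resists with about 3 N all the way to its hard stop and stays where it is left
- confirm_key_top (a point): centre of the top face of the big round key (34 mm across, 18 mm proud of the panel, 10 mm when in), at the right-hand end of the row seen from the robot. Its z axis points out of the key, 15 degrees from vertical towards the robot; the key goes in along -z, pushed along that axis or straight down. The next key's centre is 75 mm away
- small_key_1 (a joint): travel of this small key in m, 0 out (the start) to 0.008 in; it must stay out
- small_key_1_top (a point): centre of the top face of a small round key, 18 mm across, in the middle of the row; as high as the big one
- small_key_2 (a joint): travel of this small key in m, 0 out (the start) to 0.008 in; it must stay out
- small_key_2_top (a point): centre of the top face of a small round key, 18 mm across, at the left-hand end of the row, seen from the robot; as high as the big one
- spray_can: white can standing on the table, 52 mm across, 150 mm tall; a bystander. Origin: centre of its underside
- screwdriver: screwdriver lying on the table beyond the rack and console; a bystander. Lies along its x axis, handle to -x
- test_weight: steel knobbed weight standing on the table, 44 mm across, 64 mm tall; a bystander. Origin: centre of its underside
Things that resemble listed ones, but are neither listed nor needed, are in the scene too. Leave any pink look-alike of the damaged_wheel alone.

How it is judged:
By the outcome, as a careful person would: the job done as asked, in the order asked, and still so for the second after the job is handed in, with the robot touching nothing.
It also fails if it takes over 40 s, if anything falls off the work surface, if the arm or the gripper's body presses on something with over 40 N, if the wrist force passes 120 N, or if a joint passes its speed limit or range.

## Working session

There is one attempt and no reset: what is moved stays moved. The work goes in short steps, Python scripts to look and compute and a shell command to move; the robot and the scene stay as the last step left them, time stands still between calls to the robot, and variables do not carry over. Pictures are saved under pics/ and viewed, at most 10 in all, crops included, and the job is handed in when it is done.

```bash
mkdir -p pics
python3 - <<'E'
from bench import ctrl
import cv2,numpy as np
s=ctrl.get_state();print({k:np.round(v,3).tolist() for k,v in s.items()},ctrl.tips_ahead)
for n in("top","scene"):
    f=ctrl.grab_frame(n);np.savez(f'pics/{n}.npz',**f);cv2.imwrite(f'pics/{n}.png',f['pixels'][:,:,::-1])
    R=cv2.Rodrigues(np.array(f['rvec']))[0];print(n,-R.T@np.array(f['tvec']),R[2])
E
```

```text
{'time_s': 0.0, 'qpos': [-0.788, 0.041, 0.084, -0.0, -1.615, -0.334], 'qvel': [0.0, 0.002, 0.001, 0.001, 0.001, 0.001], 'tau': [0.001, -36.82, 34.74, 6.932, -0.006, 0.0], 'eef_pos': [0.26, -0.54, 0.241], 'tcp_rot': [0.699, -3.062, -0.003], 'wrist_force': [-0.127, 0.154, 0.085], 'torque': [0.005, -0.01, -0.007], 'finger_force': 0.0, 'grip_width': 0.085} 0.011
top [ 0.42347291 -0.02727539  1.2427686 ] [ 0.13590972  0.00412132 -0.99071265]
scene [ 1.13722447 -0.63446183  0.82657369] [-0.50881299  0.56812378 -0.64679573]
```

View pics/top.png

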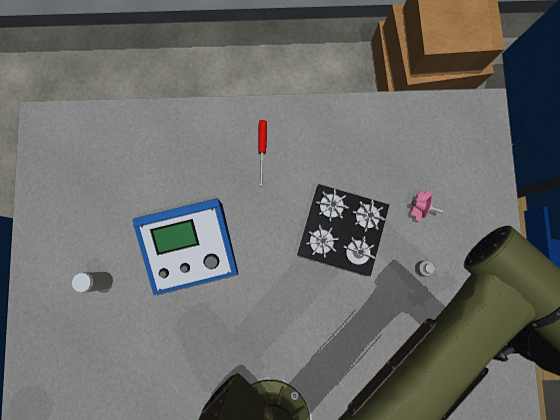

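View pics/scene.png

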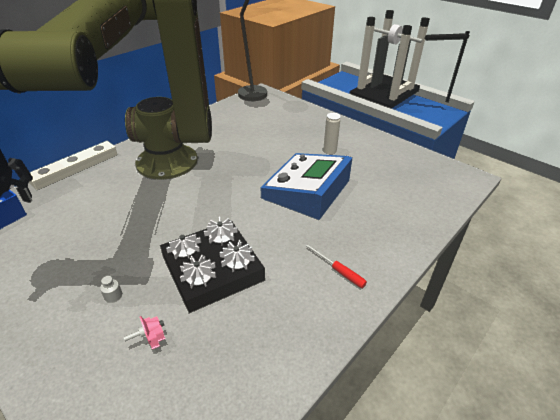

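The top view shows the rack at about (344,230). The wheel at (358,251) seems to have the gap. The console's big key is at (211,261), and the can, weight and pink look-alike are all clear of both. I'll zoom in and measure.

```bash
cat > h.py <<'E'
import numpy as np,cv2
def load(n):
    f=dict(np.load(f'pics/{n}.npz'));f['R']=cv2.Rodrigues(f['rvec'])[0];f['c']=-f['R'].T@f['tvec'].ravel();return f
def cloud(f):
    h,w=f['z_map'].shape;v,u=np.mgrid[:h,:w]
    r=np.stack([u,v,np.ones_like(u)],-1)@np.linalg.inv(f['K']).T
    return (r*f['z_map'][...,None]-f['tvec'].ravel())@f['R']
def ray(f,uv,z):
    d=f['R'].T@np.linalg.inv(f['K'])@[uv[0],uv[1],1];return f['c']+d*(z-f['c'][2])/d[2]
def proj(f,P): return cv2.projectPoints(np.float64(P).reshape(-1,1,3),f['rvec'],f['tvec'],f['K'],None)[0][:,0]
E
python3 - <<'E'
from h import *
for n in("top","scene"):
    f=load(n);P=cloud(f);Z=P[...,2]
    reg=(P[...,0]>.25)&(P[...,0]<.7)&(P[...,1]<.1)&(P[...,1]>-.35)&(f['z_map']>0)
    m=(reg&(Z>.094)&(Z<.115)).astype(np.uint8)
    k,l,st,ce=cv2.connectedComponentsWithStats(m)
    for i in range(1,k):
        if st[i,4]>3:print(n,'nut',ce[i].round(1),st[i,4],np.median(P[l==i],0).round(4),'ray',ray(f,ce[i],.103).round(4))
    # rack top face
    img=f['pixels'].astype(int);bl=(reg&(img.max(2)<60)&(abs(Z-.05)<.006)).astype(np.uint8)
    pts=P[bl>0][:,:2].astype(np.float32);r=cv2.minAreaRect(pts);print(n,'rack',r)
    # console: dark-grey keys
    hsv=cv2.cvtColor(f['pixels'],cv2.COLOR_RGB2HSV)
    reg=(P[...,0]>.25)&(P[...,0]<.7)&(P[...,1]>.03)&(P[...,1]<.4)&(Z>.04)
    g=(reg&(hsv[...,2]<140)&(hsv[...,1]<70)).astype(np.uint8)
    k,l,st,ce=cv2.connectedComponentsWithStats(g)
    for i in range(1,k):
        if st[i,4]>15:print(n,'key',ce[i].round(1),st[i].tolist(),np.median(P[l==i],0).round(4))
    a=(300,180,95,100) if n=='top' else (150,205,125,105)
    c=(125,195,115,105) if n=='top' else (255,145,105,75)
    for q,b in(('w',a),('k',c)):
        x,y,w,h=b;cv2.imwrite(f'pics/{n}_{q}.png',cv2.resize(f['pixels'][y:y+h,x:x+w,::-1],None,fx=4.5,fy=4.5,interpolation=cv2.INTER_CUBIC))
ims=[cv2.resize(cv2.imread(f'pics/{n}_{q}.png'),(400,300)) for q in'wk' for n in('top','scene')]
cv2.imwrite('pics/mos.png',np.vstack([np.hstack(ims[:2]),np.hstack(ims[2:])]))
E
```

```text
top nut [334.3 193.8] 6 [ 0.6169 -0.1946  0.0961] ray [ 0.6148 -0.1945  0.103 ]
top nut [328.2 198.5] 4 [ 0.6035 -0.179   0.0954] ray [ 0.6023 -0.1773  0.103 ]
top nut [332.7 204.6] 62 [ 0.5868 -0.1896  0.0968] ray [ 0.5851 -0.1888  0.103 ]
top nut [342.6 205.7] 7 [ 0.5819 -0.2151  0.0959] ray [ 0.5815 -0.2153  0.103 ]
top nut [364.2 206. ] 8 [ 0.5799 -0.2749  0.0961] ray [ 0.5791 -0.274   0.103 ]
top nut [325.  209.5] 4 [ 0.5729 -0.1675  0.0968] ray [ 0.5724 -0.1672  0.103 ]
top nut [370.8 216.6] 46 [ 0.5514 -0.2902  0.0986] ray [ 0.5496 -0.2901  0.103 ]
top nut [376.2 211. ] 6 [ 0.5654 -0.3081  0.0953] ray [ 0.5645 -0.3055  0.103 ]
top nut [360.5 212.5] 8 [ 0.5623 -0.2643  0.0953] ray [ 0.5616 -0.2629  0.103 ]
top nut [378.4 216.9] 8 [ 0.5488 -0.3125  0.0952] ray [ 0.5484 -0.3105  0.103 ]
top nut [367.9 223.5] 11 [ 0.5306 -0.2831  0.0957] ray [ 0.531  -0.2812  0.103 ]
top nut [320.4 229.6] 5 [ 0.5175 -0.1521  0.0972] ray [ 0.5181 -0.1524  0.103 ]
top nut [328.8 231.8] 5 [ 0.5116 -0.1761  0.0954] ray [ 0.5115 -0.1748  0.103 ]
top nut [314.5 235. ] 4 [ 0.5043 -0.1365  0.0972] ray [ 0
[... 2060 characters left out ...]
] 4 [ 0.5635 -0.2665  0.0947] ray [ 0.5699 -0.2706  0.103 ]
scene nut [185. 263.] 7 [ 0.5309 -0.3064  0.0956] ray [ 0.5371 -0.3097  0.103 ]
scene nut [186.8 269.2] 12 [ 0.5495 -0.3158  0.0956] ray [ 0.5558 -0.3188  0.103 ]
scene nut [192.3 272.4] 10 [ 0.5671 -0.3135  0.0953] ray [ 0.5733 -0.3161  0.103 ]
scene rack ((0.5228039622306824, -0.22604921460151672), (0.20968115329742432, 0.21173641085624695), 72.08662414550781)
scene key [302.4 157.5] [299, 154, 8, 7, 36] [0.416  0.2729 0.0695]
scene key [317.3 171.7] [302, 160, 34, 19, 72] [0.5325 0.2126 0.089 ]
scene key [294.1 166.3] [291, 163, 8, 7, 37] [0.4296 0.2161 0.0672]
scene key [282.9 177.6] [277, 173, 13, 10, 95] [0.4471 0.1398 0.0727]
```

View pics/mos.png

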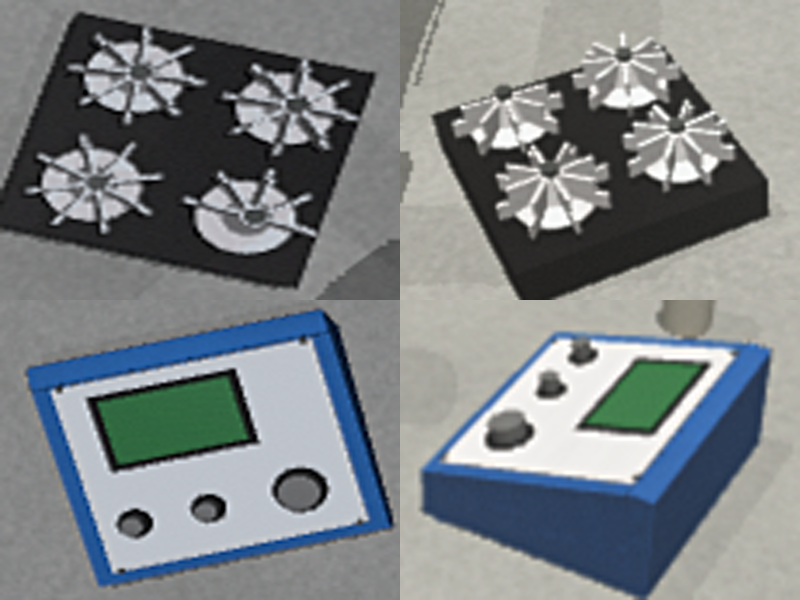

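The mosaic confirms the front-right wheel (top view pixel ~(361,252)) is the damaged one, with its gap toward the robot. Both views and the rack geometry agree on a nut at about (0.459, -0.261). The big key is at about (0.444, 0.144, 0.074). I'll move over the wheel at height with the jaws shut.

```bash
python3 -m handwheel '[{"tx":-3.75,"ty":2.06,"jaw":255},{"tx":-3.75,"ty":2.06},{"tx":-3.75,"ty":2.06},{"tx":-3.75,"ty":2.06},{"tx":-3.75,"ty":2.06},{"tx":-3.75,"ty":2.06},{"tx":-3.75,"ty":2.06},{"tx":-3.75,"ty":2.06},{"tx":0},{"tx":0}]'
python3 - <<'E'
from bench import ctrl
import cv2,numpy as np
s=ctrl.get_state();f=ctrl.grab_frame("wrist")
print(s['eef_pos'],s['tcp_rot'],s['time_s'],s['grip_width']);print(np.round(f['tool_from_camera'],4),f['K'])
np.savez('pics/w1.npz',pos=s['eef_pos'],rot=s['tcp_rot'],**f);cv2.imwrite('pics/w1.png',f['pixels'][:,:,::-1])
E
```

```text
[ 0.26025001 -0.54030927  0.24137952] [ 6.98950781e-01 -3.06237122e+00 -2.39918481e-03] 0.1 0.08526774476416239
[[-9.000e-04 -9.546e-01 -2.978e-01  7.520e-02]
 [ 1.000e+00 -8.000e-04 -2.000e-04 -0.000e+00]
 [-0.000e+00 -2.978e-01  9.546e-01 -1.304e-01]
 [ 0.000e+00  0.000e+00  0.000e+00  1.000e+00]] [[325.1922621    0.         283.05371047]
 [  0.         325.1922621  208.72741005]
 [  0.           0.           1.        ]]invalid input
```

View pics/w1.png

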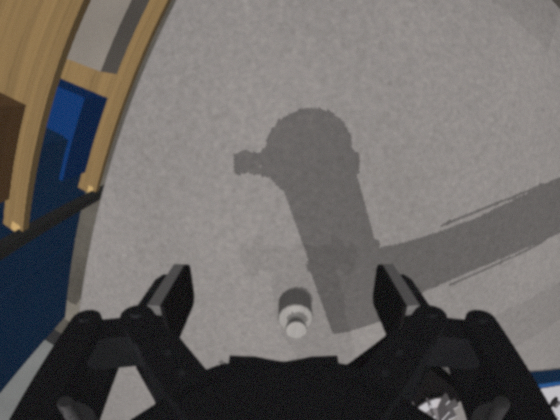

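The call was refused and the arm hasn't moved. The wrist view shows only the table and the weight near (295,315). I'll retry with every field filled in.

```bash
python3 -m handwheel '[{"tx":0,"ty":0,"tz":0,"rx":0,"ry":0,"rz":0,"jaw":255}]'; python3 -m handwheel --help | head -20
```

```text
time_s: 0.28
eef_pos: [0.2603, -0.5405, 0.2419]
tcp_rot: [0.699, -3.063, -0.001]
wrist_force: [-0.5, 0.7, 0.4]
grip_width: 0.0701
finger_force: 0.0invalid input: not JSON, or not a number
```

```bash
python3 -m handwheel '[{"tx":-3.75,"ty":2.06,"tz":0,"rx":0,"ry":0,"rz":0,"jaw":255},{"tx":-3.75,"ty":2.06,"tz":0,"rx":0,"ry":0,"rz":0,"jaw":255},{"tx":-3.75,"ty":2.06,"tz":0,"rx":0,"ry":0,"rz":0,"jaw":255},{"tx":-3.75,"ty":2.06,"tz":0,"rx":0,"ry":0,"rz":0,"jaw":255},{"tx":-3.75,"ty":2.06,"tz":0,"rx":0,"ry":0,"rz":0,"jaw":255},{"tx":-3.75,"ty":2.06,"tz":0,"rx":0,"ry":0,"rz":0,"jaw":255},{"tx":-3.75,"ty":2.06,"tz":0,"rx":0,"ry":0,"rz":0,"jaw":255},{"tx":-3.75,"ty":2.06,"tz":0,"rx":0,"ry":0,"rz":0,"jaw":255},{"tx":0,"ty":0,"tz":0,"rx":0,"ry":0,"rz":0,"jaw":255},{"tx":0,"ty":0,"tz":0,"rx":0,"ry":0,"rz":0,"jaw":255}]'
python3 - <<'E'
from bench import ctrl
import cv2,numpy as np
s=ctrl.get_state();f=ctrl.grab_frame("wrist")
np.savez('pics/w2.npz',pos=s['eef_pos'],rot=s['tcp_rot'],**f);cv2.imwrite('pics/w2.png',f['pixels'][:,:,::-1])
E
```

```text
time_s: 1.52
eef_pos: [0.459, -0.2619, 0.2423]
tcp_rot: [0.7, -3.062, -0.0]
wrist_force: [-0.8, -1.3, -0.6]
grip_width: -0.0001
finger_force: 0.0
```

View pics/w2.png

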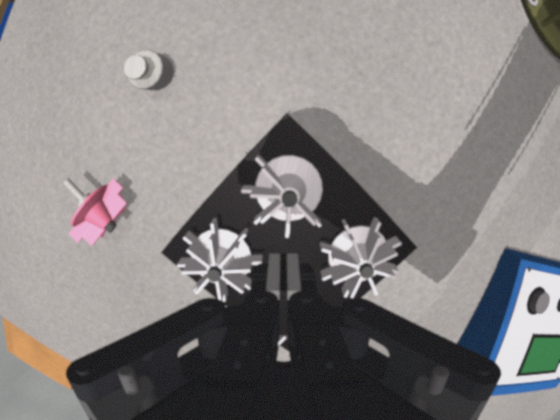

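The wrist view confirms it: the damaged wheel's nut is at (289,197), with whole wheels at (214,272) and (366,270). Next I'll get its world position.

```bash
cat >> h.py <<'E'
def wray(n,uv,z):
    f=np.load(f'pics/{n}.npz');K=f['K'];R=cv2.Rodrigues(f['rot'])[0];T=f['tool_from_camera']
    d=np.array([uv[0]-K[0,2],uv[1]-K[1,2]]);r=np.hypot(*d);a=r/K[0,0]
    c=np.r_[d/r*np.sin(a),np.cos(a)]
    o=R@T[:3,3]+f['pos'];v=R@T[:3,:3]@c;return o+v*(z-o[2])/v[2]
E
python3 - <<'E'
from h import *
f=np.load('pics/w2.npz')
g=f['pixels'][180:215,272:306].max(2);m=(g<75).astype(np.uint8)
k,l,st,ce=cv2.connectedComponentsWithStats(m)
for i in range(1,k):
    if st[i,4]>20: print(ce[i]+[272,180],st[i],wray('w2',ce[i]+[272,180],.103))
for uv in((289,197),(214,272),(366,270)):print(wray('w2',uv,.103))
E
```

```text
[287.82608696 193.69565217] [12 12 10  7 23] [ 0.45320455 -0.26030548  0.103     ]
[289.16 201.52] [13 18  9  7 25] [ 0.45898253 -0.2562167   0.103     ]
[ 0.45540771 -0.25811267  0.103     ]
[ 0.55258726 -0.29006347  0.103     ]
[ 0.4880821  -0.15994927  0.103     ]
```

```bash
python3 -m handwheel '[{"tx":0.05,"ty":0.35,"tz":2.0,"rx":0,"ry":0,"rz":0,"jaw":255},{"tx":0,"ty":0,"tz":3.0,"rx":0,"ry":0,"rz":0,"jaw":255},{"tx":0,"ty":0,"tz":3.0,"rx":0,"ry":0,"rz":0,"jaw":255},{"tx":0,"ty":0,"tz":1.8,"rx":0,"ry":0,"rz":0,"jaw":255},{"tx":0,"ty":0,"tz":0.8,"rx":0,"ry":0,"rz":0,"jaw":255},{"tx":0,"ty":0,"tz":0,"rx":0,"ry":0,"rz":0,"jaw":255},{"tx":0,"ty":0,"tz":0,"rx":0,"ry":0,"rz":0,"jaw":255}]'
python3 - <<'E'
from bench import ctrl
import cv2,numpy as np
s=ctrl.get_state();f=ctrl.grab_frame("wrist")
np.savez('pics/w3.npz',pos=s['eef_pos'],rot=s['tcp_rot'],**f)
cv2.imwrite('pics/w3.png',cv2.resize(f['pixels'][130:330,170:400,::-1],None,fx=2.6,fy=2.6))
f=ctrl.grab_frame("scene");np.savez('pics/s3.npz',**f)
E
```

```text
time_s: 2.45
eef_pos: [0.4577, -0.2593, 0.1375]
tcp_rot: [-0.699, 3.061, -0.002]
wrist_force: [0.3, 0.1, 0.3]
grip_width: 0.0002
finger_force: 0.0
```

View pics/w3.png

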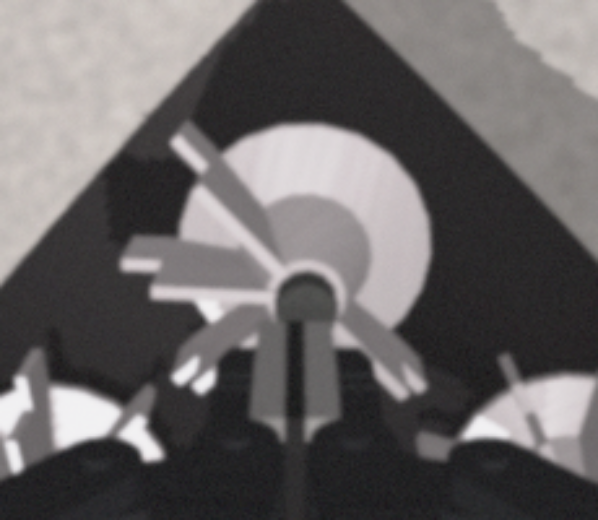

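The tips sit just above the nut, which is at crop (306,300), i.e. pixel (287.7,245.4). I'll check the offset.

```bash
python3 -c "
from h import *
print(wray('w3',(287.7,245.4),.103), wray('w3',(283.4,253.5),.126))"
```

```text
[ 0.45443691 -0.25810809  0.103     ] [ 0.45014731 -0.26280362  0.126     ]
```

The offset is 2–3 mm at most. I'll trim it slightly and hold for well over two seconds.

```bash
python3 -m handwheel '[{"tx":0.15,"ty":0.15,"tz":0,"rx":0,"ry":0,"rz":0,"jaw":255},{"tx":0,"ty":0,"tz":0,"rx":0,"ry":0,"rz":0,"jaw":255},{"tx":0,"ty":0,"tz":0,"rx":0,"ry":0,"rz":0,"jaw":255},{"tx":0,"ty":0,"tz":0,"rx":0,"ry":0,"rz":0,"jaw":255},{"tx":0,"ty":0,"tz":0,"rx":0,"ry":0,"rz":0,"jaw":255},{"tx":0,"ty":0,"tz":0,"rx":0,"ry":0,"rz":0,"jaw":255},{"tx":0,"ty":0,"tz":0,"rx":0,"ry":0,"rz":0,"jaw":255},{"tx":0,"ty":0,"tz":0,"rx":0,"ry":0,"rz":0,"jaw":255},{"tx":0,"ty":0,"tz":0,"rx":0,"ry":0,"rz":0,"jaw":255},{"tx":0,"ty":0,"tz":0,"rx":0,"ry":0,"rz":0,"jaw":255},{"tx":0,"ty":0,"tz":0,"rx":0,"ry":0,"rz":0,"jaw":255},{"tx":0,"ty":0,"tz":0,"rx":0,"ry":0,"rz":0,"jaw":255}]'
python3 -m handwheel '[{"tx":0,"ty":0,"tz":0,"rx":0,"ry":0,"rz":0,"jaw":255},{"tx":0,"ty":0,"tz":0,"rx":0,"ry":0,"rz":0,"jaw":255},{"tx":0,"ty":0,"tz":0,"rx":0,"ry":0,"rz":0,"jaw":255},{"tx":0,"ty":0,"tz":0,"rx":0,"ry":0,"rz":0,"jaw":255},{"tx":0,"ty":0,"tz":0,"rx":0,"ry":0,"rz":0,"jaw":255},{"tx":0,"ty":0,"tz":0,"rx":0,"ry":0,"rz":0,"jaw":255},{"tx":0,"ty":0,"tz":0,"rx":0,"ry":0,"rz":0,"jaw":255},{"tx":0,"ty":0,"tz":0,"rx":0,"ry":0,"rz":0,"jaw":255},{"tx":0,"ty":0,"tz":0,"rx":0,"ry":0,"rz":0,"jaw":255},{"tx":0,"ty":0,"tz":0,"rx":0,"ry":0,"rz":0,"jaw":255}]'
```

```text
time_s: 4.05
eef_pos: [0.4552, -0.2583, 0.1363]
tcp_rot: [0.699, -3.063, -0.0]
wrist_force: [0.8, -0.9, 0.9]
grip_width: 0.0002
finger_force: 0.0
time_s: 5.3
eef_pos: [0.4551, -0.2583, 0.1363]
tcp_rot: [0.699, -3.063, -0.0]
wrist_force: [-0.3, 0.1, -0.1]
grip_width: -0.0003
finger_force: 0.0
```

Run:
```python
from h import *
for n,uv in(('top',(210.8,261)),('scene',(282.9,177.6))):
    f=load(n);print(n,[ray(f,uv,z).round(4) for z in(.074,.078)])
    P=cloud(f);m=np.linalg.norm(P[...,:2]-[.444,.144],axis=-1)<.011
    hsv=cv2.cvtColor(f['pixels'],cv2.COLOR_RGB2HSV)
    print(np.percentile(P[m][:,2],[10,50,90]))
    # console yaw: small keys row
    # panel plane fit
    w=(hsv[...,2]>180)&(hsv[...,1]<40)&(P[...,2]>.035)&(abs(P[...,0]-.47)<.13)&(abs(P[...,1]-.2)<.14)
    Q=P[w];c=np.median(Q,0);Q=Q[np.linalg.norm(Q-c,axis=1)<.13];nn=np.linalg.svd(Q-Q.mean(0))[2][2] if len(Q)<5000 else None;print(len(Q),Q.mean(0),nn)
```

```text
top [array([0.4422, 0.1482, 0.074 ]), array([0.4422, 0.1476, 0.078 ])]
[0.07288442 0.07727766 0.08121373]
3161 [0.46647486 0.20593008 0.0704505 ] [ 0.25236929  0.05598636 -0.96600997]
scene [array([0.449 , 0.1383, 0.074 ]), array([0.4527, 0.1342, 0.078 ])]
[0.06852821 0.07707167 0.0798851 ]
978 [0.47784607 0.19002845 0.07218653] [ 0.25166973  0.0527955  -0.96637207]
```

The hold was long enough: about 2.7 s settled at (0.455, -0.258), with the tips at z≈0.125. The panel normal is (-0.25, -0.055, 0.966), which is the expected 15° tilt. Next I'll lift, go round the wheels on the robot side to above the key, and tilt the tool 15°.

```bash
python3 -m handwheel '[{"tx":0,"ty":0,"tz":-3.5,"rx":0,"ry":0,"rz":0,"jaw":255},{"tx":0,"ty":0,"tz":-3.5,"rx":0,"ry":0,"rz":0,"jaw":255},{"tx":-0.25,"ty":4.25,"tz":0,"rx":0,"ry":0,"rz":0,"jaw":255},{"tx":-0.25,"ty":4.25,"tz":0,"rx":0,"ry":0,"rz":0,"jaw":255},{"tx":-0.25,"ty":4.25,"tz":0,"rx":0,"ry":0,"rz":0,"jaw":255},{"tx":-0.25,"ty":4.25,"tz":0,"rx":0,"ry":0,"rz":0,"jaw":255},{"tx":0,"ty":0,"tz":0,"rx":0,"ry":0,"rz":0,"jaw":255},{"tx":0,"ty":0,"tz":0,"rx":0,"ry":0,"rz":0,"jaw":255}]'
python3 -m handwheel '[{"tx":-2.55,"ty":3.33,"tz":0,"rx":0,"ry":0,"rz":0,"jaw":255},{"tx":-2.55,"ty":3.33,"tz":0,"rx":0,"ry":0,"rz":0,"jaw":255},{"tx":-2.55,"ty":3.33,"tz":0,"rx":0,"ry":0,"rz":0,"jaw":255},{"tx":-2.55,"ty":3.33,"tz":0,"rx":0,"ry":0,"rz":0,"jaw":255},{"tx":-2.55,"ty":3.33,"tz":0,"rx":0,"ry":0,"rz":0,"jaw":255},{"tx":-2.55,"ty":3.33,"tz":0,"rx":0,"ry":0,"rz":0,"jaw":255},{"tx":0,"ty":0,"tz":0,"rx":0.02,"ry":-0.085,"rz":0,"jaw":255},{"tx":0,"ty":0,"tz":0,"rx":0.02,"ry":-0.085,"rz":0,"jaw":255},{"tx":0,"ty":0,"tz":0,"rx":0.02,"ry":-0.085,"rz":0,"jaw":255},{"tx":0,"ty":0,"tz":0,"rx":0,"ry":0,"rz":0,"jaw":255},{"tx":0,"ty":0,"tz":0,"rx":0,"ry":0,"rz":0,"jaw":255}]'
cat > look.py <<'E'
import sys
from bench import ctrl
import cv2,numpy as np
n=sys.argv[1]
s=ctrl.get_state();f=ctrl.grab_frame("wrist")
np.savez(f'pics/{n}.npz',pos=s['eef_pos'],rot=s['tcp_rot'],**f);cv2.imwrite(f'pics/{n}.png',f['pixels'][:,:,::-1])
print(cv2.Rodrigues(s['tcp_rot'])[0].round(3))
E
python3 look.py w4
```

```text
time_s: 6.3
eef_pos: [0.3906, -0.1008, 0.2065]
tcp_rot: [-0.7, 3.062, -0.0]
wrist_force: [-0.3, 0.2, -0.5]
grip_width: -0.0002
finger_force: 0.0
time_s: 7.68
eef_pos: [0.4419, 0.1452, 0.2064]
tcp_rot: [-0.64, 2.809, -0.003]
wrist_force: [0.2, 0.1, 0.1]
grip_width: -0.0
finger_force: 0.0
[[-0.869 -0.425  0.252]
 [-0.426  0.903  0.055]
 [-0.251 -0.059 -0.966]]
```

View pics/w4.png

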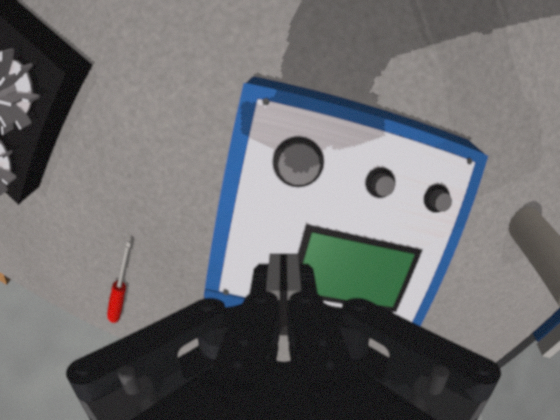

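The big key's top face is centred near (300,161), with the small keys at (380,182) and (438,199).

```bash
python3 - <<'E'
from h import *
f=np.load('pics/w4.npz');R=cv2.Rodrigues(f['rot'])[0]
g=cv2.cvtColor(f['pixels'],cv2.COLOR_RGB2GRAY)[130:195,265:335]
for lo,hi in((0,150),(60,150)):
    m=((g<hi)&(g>=lo)).astype(np.uint8);k,l,st,ce=cv2.connectedComponentsWithStats(m)
    i=1+np.argmax(st[1:,4]);uv=ce[i]+[265,130];print(uv,st[i])
uv=(300,161)
for z in(.074,.078):
    p=wray('w4',uv,z);print(p, 'tool cm',(R.T@(p-f['pos'])*100).round(2))
E
python3 -c "
import cv2;im=cv2.imread('pics/w4.png')[115:215,245:355];cv2.imwrite('pics/w4c.png',cv2.resize(im,None,fx=5,fy=5))"
```

```text
[297.76607642 160.75489282] [   7    5   52   53 2146]
[298.00686106 163.56146369] [   7    5   52   53 1749]
[0.4376081  0.14949192 0.074     ] tool cm [ 3.51  1.35 12.71]
[0.43603589 0.14876407 0.078     ] tool cm [ 3.58  1.33 12.28]
```

View pics/w4c.png

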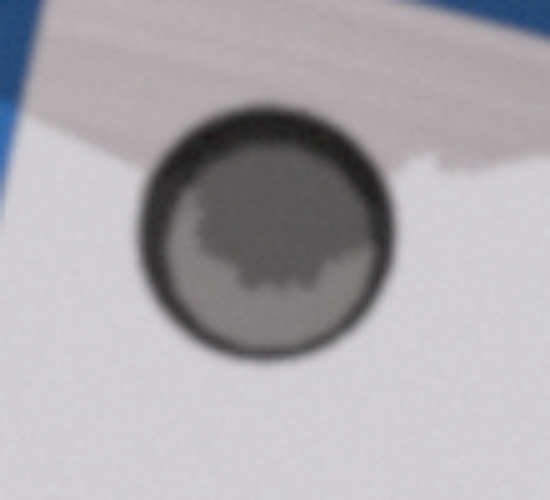

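The face centre is about (299.2,163.8), which gives a tool offset of (3.3, 1.3) cm with contact about 11.4 cm ahead. I'll shift, then approach to about 2 cm short.

```bash
python3 -m handwheel '[{"tx":3.3,"ty":1.3,"tz":0,"rx":0,"ry":0,"rz":0,"jaw":255},{"tx":0,"ty":0,"tz":3,"rx":0,"ry":0,"rz":0,"jaw":255},{"tx":0,"ty":0,"tz":3,"rx":0,"ry":0,"rz":0,"jaw":255},{"tx":0,"ty":0,"tz":2,"rx":0,"ry":0,"rz":0,"jaw":255},{"tx":0,"ty":0,"tz":1.5,"rx":0,"ry":0,"rz":0,"jaw":255},{"tx":0,"ty":0,"tz":0,"rx":0,"ry":0,"rz":0,"jaw":255},{"tx":0,"ty":0,"tz":0,"rx":0,"ry":0,"rz":0,"jaw":255}]'
python3 look.py w5; python3 -c "
import cv2;im=cv2.imread('pics/w5.png')[120:320,170:400];cv2.imwrite('pics/w5c.png',cv2.resize(im,None,fx=2.6,fy=2.6))"
```

```text
time_s: 8.6
eef_pos: [0.4318, 0.1487, 0.1065]
tcp_rot: [-0.64, 2.807, -0.002]
wrist_force: [0.1, 0.1, -0.3]
grip_width: -0.0001
finger_force: 0.0
[[-0.868 -0.426  0.254]
 [-0.426  0.903  0.056]
 [-0.253 -0.059 -0.966]]
```

View pics/w5c.png

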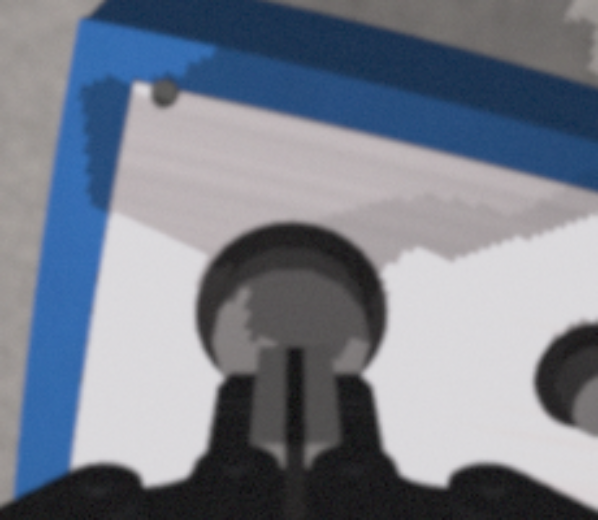

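The tips are centred sideways over the big key, about 2 cm away, and the small key is well clear. I'll push in gently while watching force.

```bash
python3 -m handwheel '[{"tx":0,"ty":0,"tz":0.8,"rx":0,"ry":0,"rz":0,"jaw":255},{"tx":0,"ty":0,"tz":0.6,"rx":0,"ry":0,"rz":0,"jaw":255},{"tx":0,"ty":0,"tz":0.3,"rx":0,"ry":0,"rz":0,"jaw":255},{"tx":0,"ty":0,"tz":0,"rx":0,"ry":0,"rz":0,"jaw":255}]'
python3 -m handwheel '[{"tx":0,"ty":0,"tz":0.2,"rx":0,"ry":0,"rz":0,"jaw":255},{"tx":0,"ty":0,"tz":0.2,"rx":0,"ry":0,"rz":0,"jaw":255},{"tx":0,"ty":0,"tz":0,"rx":0,"ry":0,"rz":0,"jaw":255}]'
python3 -m handwheel '[{"tx":0,"ty":0,"tz":0.2,"rx":0,"ry":0,"rz":0,"jaw":255},{"tx":0,"ty":0,"tz":0.2,"rx":0,"ry":0,"rz":0,"jaw":255},{"tx":0,"ty":0,"tz":0,"rx":0,"ry":0,"rz":0,"jaw":255}]'
```

```text
time_s: 9.15
eef_pos: [0.4356, 0.1494, 0.0887]
tcp_rot: [-0.641, 2.808, -0.003]
wrist_force: [0.6, -0.4, -0.8]
grip_width: -0.0
finger_force: 0.0
time_s: 9.52
eef_pos: [0.4368, 0.1499, 0.0853]
tcp_rot: [-0.641, 2.807, -0.002]
wrist_force: [0.7, 0.1, 0.3]
grip_width: -0.0001
finger_force: 0.3
time_s: 9.9
eef_pos: [0.4378, 0.1501, 0.0812]
tcp_rot: [-0.641, 2.807, -0.002]
wrist_force: [1.3, -0.8, 0.4]
grip_width: -0.0
finger_force: 0.6
```

```bash
python3 -m handwheel '[{"tx":0,"ty":0,"tz":0.2,"rx":0,"ry":0,"rz":0,"jaw":255},{"tx":0,"ty":0,"tz":0.2,"rx":0,"ry":0,"rz":0,"jaw":255}]'
python3 -m handwheel '[{"tx":0,"ty":0,"tz":0.2,"rx":0,"ry":0,"rz":0,"jaw":255},{"tx":0,"ty":0,"tz":0.2,"rx":0,"ry":0,"rz":0,"jaw":255}]'
```

```text
time_s: 10.15
eef_pos: [0.4386, 0.1501, 0.0795]
tcp_rot: [-0.64, 2.807, -0.003]
wrist_force: [-25.6, -3.9, 26.0]
grip_width: 0.0002
finger_force: 15.7
time_s: 10.4
eef_pos: [0.4392, 0.1502, 0.0792]
tcp_rot: [-0.64, 2.808, -0.004]
wrist_force: [-54.1, -7.7, 52.3]
grip_width: 0.0002
finger_force: 32.6
```

The force jumped at a hard stop with the tip z≈0.069. The panel fit puts the fully-in face at about 0.071. I'll back straight out and check.

```bash
python3 -m handwheel '[{"tx":0,"ty":0,"tz":-0.5,"rx":0,"ry":0,"rz":0,"jaw":255},{"tx":0,"ty":0,"tz":-0.8,"rx":0,"ry":0,"rz":0,"jaw":255},{"tx":0,"ty":0,"tz":-3,"rx":0,"ry":0,"rz":0,"jaw":255},{"tx":0,"ty":0,"tz":-4,"rx":0,"ry":0,"rz":0,"jaw":255},{"tx":0,"ty":0,"tz":-4,"rx":0,"ry":0,"rz":0,"jaw":255},{"tx":3,"ty":-3,"tz":-2,"rx":0,"ry":0,"rz":0,"jaw":255},{"tx":0,"ty":0,"tz":0,"rx":0,"ry":0,"rz":0,"jaw":255},{"tx":0,"ty":0,"tz":0,"rx":0,"ry":0,"rz":0,"jaw":255}]'
python3 look.py w6
python3 - <<'E'
from bench import ctrl
from h import *
f=ctrl.grab_frame("scene");np.savez('pics/s6.npz',**f)
P0=cloud(load('scene'));g=load('s6');P1=cloud(g)
def hs(P,xy,r):
    m=np.linalg.norm(P[...,:2]-xy,axis=-1)<r;return np.percentile(P[m][:,2],[25,50,75]).round(4),m.sum()
for xy,r in(((.447,.141),.009),((.431,.217),.006),((.417,.273),.006)):print(hs(P0,xy,r),hs(P1,xy,r))
a=cv2.imread('pics/scene.png')[130:290,150:360];b=g['pixels'][130:290,150:360,::-1]
c=cv2.imread('pics/w6.png')
cv2.imwrite('pics/cmp.png',np.hstack([cv2.resize(np.vstack([a,b]),(400,600)),cv2.resize(c,(400,300)).repeat(1,0) if 0 else cv2.resize(np.vstack([c[60:330,100:460]]),(400,600))]))
E
```

```text
time_s: 11.4
eef_pos: [0.3902, 0.1026, 0.2052]
tcp_rot: [-0.641, 2.808, -0.002]
wrist_force: [0.2, 0.9, -0.6]
grip_width: 0.0
finger_force: 0.0
[[-0.869 -0.426  0.252]
 [-0.427  0.903  0.056]
 [-0.251 -0.059 -0.966]]
(array([0.0709, 0.0767, 0.0782]), np.int64(27)) (array([0.0675, 0.0686, 0.0703]), np.int64(19))
(array([0.0645, 0.069 , 0.0723]), np.int64(16)) (array([0.0664, 0.0692, 0.0738]), np.int64(17))
(array([0.067 , 0.0695, 0.0747]), np.int64(16)) (array([0.0634, 0.066 , 0.0734]), np.int64(17))
```

View pics/cmp.png

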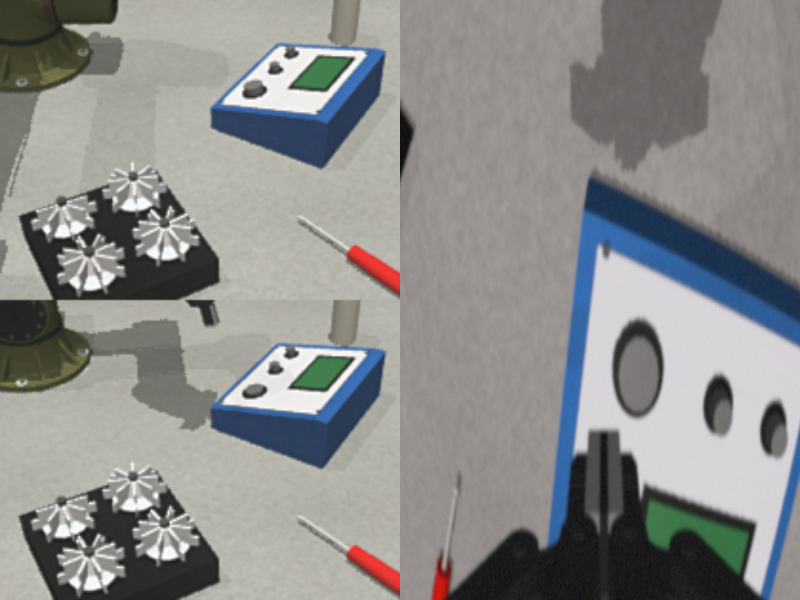

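The big key's face dropped from 0.077 to 0.069 m, its full 8 mm. Both small keys are still out, the wheels haven't moved, and the arm is clear, so I'll hand in.

```bash
python3 -c "
from bench import ctrl
print(ctrl.close_job())"
```

```text
the job is handed in; nothing more can be done
None
```

I pointed at the damaged wheel for over two seconds, then pushed the big key fully in (about 8 mm by depth camera, pressing to about 76 N at the wrist, limit 120 N), drew back and handed the job in; the small keys stayed out and no wheel was touched.

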